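Wind the timer of the UV curing box and shut its lid

TASK

Start a cure on the board in the UV curing box: wind the spring timer fully by turning the wing key clockwise, as seen from above, in several part turns until it comes up against its stop, and only then press the lid down until it snaps fully shut. Leave the spool, the spare board and the carton where they stand.

Things in the scene. Friction and masses are not known exactly. Their poses are not given: they have to be found in the camera images.
- curing_box: Grey box fixed to the bench, 200 mm (x) by 360 mm (y). Origin at bench level, mid-depth, between its halves; x to its back, y left, z up. Left half (y 0 to +190 mm): open chamber 90 mm high, board inside, lid on top. Right half (y -170 to 0): timer deck 60 mm high with the key. A sprung catch roller on the outside of the chamber's front wall holds the lid's nose once pressed past it.
- wind_key (a joint): Angle of the steel wing key on the timer deck, rad, upright axis, growing clockwise seen from above. 0 is run down; the hard stop (fully wound) is at 4.71. A spring pulls it back (0.12 N m run down, 0.31 fully wound); a ratchet holds it: let go, it falls back to the last click, clicks 0.39 rad apart (the last two at 4.26 and 4.65).
- key_grip (a point): Middle of the wing key, on its axis, 100 mm above the bench; in the box's frame at x -20, y -95 mm. The wings are a flat upright blade 80 mm long (this point's x), 9 to 10 mm thick (its y), 40 mm high (18 to 58 mm above the deck), on a hub of 20 mm diameter. The point turns with the key.
- lid (a joint): Opening angle of the lid, rad: 0 is fully shut, 1.15 wide open. It stays where it is left; its nose meets the catch at about 0.06, must be pressed past it with about 10 N at the front edge, and then stays at 0.
- lid_press (a point): Point on the top face of the amber lid, mid-width, 24 mm in from its front edge, 190 mm from the hinge. The lid is 214 mm long, 190 mm wide, 8 mm thick, its top face 98 mm above the bench when shut. The point turns with the lid: x points from the front edge to the hinge, z out of the top face.
- lid_hinge (a point): Middle of the lid's hinge line, at the back top edge of the chamber, 90 mm above the bench; its y is the hinge axis, level.
- spool: Bystander: metal solder spool, 64 mm diameter, 60 mm high, origin under its centre.
- spare_board: Bystander: circuit board with two green terminal strips, 75 x 110 x 24 mm, lying flat, origin under its centre.
- carton: Bystander: cardboard carton, 70 x 90 x 50 mm, origin under its centre.

How it is judged:
On the way, in this order (a step that is already met when the one before it is completed fails the run):
1. the key is fully wound (past 4.45 rad) while the lid is still open (over 0.2 rad) (value of joint wind_key above 4.45 rad and value of joint lid above 0.2 rad), for 0.2 s.
2. the lid is pressed shut past its catch (value of joint lid below 0.02 rad), for 0.2 s.
At the end, for the whole second after the job is handed in: The key rests held by the ratchet on its last click (above 4.45 rad), the lid is shut and held by its catch (below 0.02 rad), and the spool, the spare board and the carton are within 40 mm of where they stood (value of joint wind_key above 4.45 rad and value of joint lid below 0.02 rad and distance of each of spool, spare_board, carton from where it was at the start of the episode below 0.04 m); the robot touches nothing.
It fails at once if the spool, the spare board or the carton is shifted by more than 40 mm or tipped over (distance of any of spool, spare_board, carton from where it was at the start of the episode above 0.04 m or angle between any of spool, spare_board, carton's own z axis and vertical above 0.6 rad).
It also fails if it takes over 72 s, if anything falls off the work surface, if the arm or the gripper's body presses on something with over 40 N, if the wrist force passes 120 N, or if a joint passes its speed limit or range.

ROBOT

A 7-joint arm with a two-finger parallel gripper is mounted at the origin on the work surface. World frame = base frame: x ahead of the robot, y to its left, z up, the work surface at z = 0. Lengths are in m, angles in rad, forces in N, time in s.
With the tool pointing down it reaches from about 0.425 to 0.95 m from the base axis. Payload 4.7 kg.
Tool frame: the origin (TCP) lies on the mounting face of the last link; the fingertips stand 173 mm ahead of it and the grasp point (between the pads) lies 155 mm ahead of it; z points along the fingers, y is the line along which they close (so a half turn about z gives the same grasp; the last joint's range is limited). The gripper opens to 85 mm and grips with 20 to 120 N. Pads are 22 mm wide; open, the fingers measure 114 mm over their backs; the gripper's body (76 mm by 85 mm) begins 54 mm behind the grasp point. The pads swing forward as they close: fully open they stand 13 mm farther back than shut.
Start: joints at [-1.21, 0.469, -0.049, 1.532, 0.024, 1.141, -0.082], TCP at [0.256, 0.624, 0.405] pointing down, gripper open.
Joint ranges: [-2.59, 2.59], [-0.33, 1.99], [-1.39, 1.29], [0.1, 2.45], [-1.04, 4.18], [0.21, 1.99], [-2.66, 2.66]. Speed limits (rad/s): [2.57, 2.57, 3.14, 3.14, 3.14, 3.14, 3.14].

INTERFACE

Orientations are given as a rotation vector (axis times angle).
In Python, from workcell import robot gives the robot as it stands. The module is installed in compiled form; this text tells all that it offers.
- The arm moves only by the shell command python3 -m handwheel 'ROWS'. ROWS is JSON, a list that holds one entry, the list of rows, each a list of 5 numbers: the shift along the world's x, y, z in mm, then the turn about the world's z in degrees, then the finger opening in mm, from 0 to 85.4. A call has 1 to 5 rows; each row shifts and turns the commanded pose from where the row before left it; what a row does not reach is not made up. A row lasts 1/8 s, in which the tool goes at most 62.5 mm and 10.7 degrees, less where a joint would pass 70% of its speed; a pose out of reach is approached as far as the arm can. A call with a gripper value outside its range is refused whole. The fingers move at their own pace and stop on an object; the grip force is fixed at half the most. Time passes only in rows, so rows that do not move let the fingers close. It gives the time, the measured TCP pose, the force, the opening and the grip force at its end, in the units of the state.
- robot.state(): the state, without advancing time (a new reading comes with each control period).
- robot.capture(name): name is "scene" or "top"; returns the picture (420x560x3 uint8, blue, green, red); there is no depth.
- robot.calibration(name): a dict with "fx", "fy", "cx", "cy" (pixels), "rvec" (rotation vector, rad) and "tvec" (3), from world to camera coordinates, as OpenCV has them. Camera axes: x right, y down, z forward; pixel columns grow to the right and rows downward; lengths in m; the calibration is good to about 2 mm. A picture is of the moment at which its call begins. calibration takes no time and is no camera call.
- robot.sign_off(): hands the job in; it is judged then, once.
Trained networks look in the newest picture that a camera, given by its name, has taken for a name from the list of things; names that differ only in an ending like _2 or _b are one class to them, and where a whole thing is asked for, a point or a joint stands for the part that bears it (a point fixed in the world has none). Each returns a list of dicts, best first, with "conf" (0 to 1); they miss things now and then, are a little off and sometimes report something else, mostly with a low value. They report only what shows in the picture. A call takes as long as a camera call.
- robot.cut_out(camera, query): "pixels" (420x560 bool, what is visible of it) and "bbox" ([centre column, centre row, width, height] in pixels, round what is visible of it).
- robot.place_of(camera, query): "centre" ([column, row] in pixels: a listed point, or the origin of a listed thing).
The state is a dict: "t": time; "joints": joint angles; "dq": joint speeds; "joint_efforts": joint torques, N m; "tool_pos": TCP position; "eef_rot": TCP orientation; "wrist_force": force on the tool from outside, world axes, zero at the start; "moment": the same for the moment, N m; "opening": finger opening in m; "finger_force": force on a finger pad.
Only numpy, scipy, OpenCV 4.12 (cv2) and the standard library are available. Lean on these libraries where they do the work, as an engineer would, in place of code of your own. Each camera call takes 0.05 s, during which the arm holds its last target. There are 200 camera calls.

## Working session

There is one attempt and no reset: what is moved stays moved. The work goes in short steps, Python scripts to look and compute and a shell command to move; the robot and the scene stay as the last step left them, time stands still between calls to the robot, and variables do not carry over. Pictures are saved under pics/ and viewed, at most 10 in all, crops included, and the job is handed in when it is done.

```bash
mkdir -p pics; cat > h.py <<'E'
import numpy as np, cv2
from workcell import robot
def cal(n):
    c=robot.calibration(n);K=np.array([[c['fx'],0,c['cx']],[0,c['fy'],c['cy']],[0,0,1]]);return K,np.array(c['rvec'],float),np.array(c['tvec'],float)
def unproj(n,px,z):
    K,r,t=cal(n);R=cv2.Rodrigues(r)[0];d=R.T@np.linalg.inv(K)@np.array([px[0],px[1],1.]);o=-R.T@t
    return o+d*(z-o[2])/d[2]
def proj(n,p):
    K,r,t=cal(n);return cv2.projectPoints(np.array(p,float).reshape(-1,3),r,t,K,None)[0].reshape(-1,2)
E
python3 - <<'E'
from h import *
ims=[]
for n in('scene','top'):
    im=robot.capture(n);cv2.imwrite(f'pics/{n}0.png',im)
    K,r,t=cal(n);print(n,-cv2.Rodrigues(r)[0].T@t)
    for q,z in(('key_grip',.1),('curing_box',0),('lid_hinge',.09),('lid_press',.2),('spool',0),('spare_board',0),('carton',0)):
        for d in robot.place_of(n,q)[:2]: print(q,np.round(d['centre']),round(d['conf'],2),unproj(n,d['centre'],z).round(3))
s=robot.state();print(s['t'],s['tool_pos'],s['eef_rot'],s['opening'])
E
```

```text
scene [ 1.10703263 -0.26784005  0.8847011 ]
key_grip [248. 183.] 0.59 [ 0.556 -0.004  0.1  ]
key_grip [192. 231.] 0.38 [ 0.607 -0.178  0.1  ]
curing_box [289. 201.] 0.79 [0.597 0.093 0.   ]
lid_hinge [346. 199.] 0.64 [0.717 0.174 0.09 ]
lid_press [319. 120.] 0.84 [0.552 0.202 0.2  ]
spool [348. 251.] 0.6 [0.799 0.131 0.   ]
spare_board [370. 153.] 0.94 [0.581 0.384 0.   ]
carton [195. 238.] 0.79 [ 0.565 -0.17   0.   ]
top [0.46542943 0.02135127 0.85243682]
curing_box [257. 254.] 0.78 [0.593 0.086 0.   ]
lid_hinge [212. 195.] 0.89 [0.703 0.174 0.09 ]
lid_hinge [370. 272.] 0.62 [ 0.542 -0.145  0.09 ]
lid_press [181. 259.] 0.78 [0.556 0.202 0.2  ]
spool [234. 171.] 0.75 [0.791 0.142 0.   ]
spare_board [122. 258.] 0.82 [0.586 0.389 0.   ]
spare_board [255. 254.] 0.49 [0.594 0.09  0.   ]
carton [371. 272.] 0.97 [ 0.553 -0.166  0.   ]
0.8 [0.25647966 0.62436932 0.40471058] [6.08434596e-01 3.08209543e+00 4.95084432e-05] 0.08536144723033157
```

View pics/scene0.png

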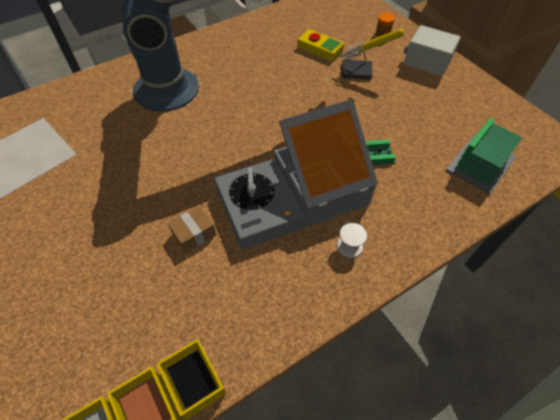

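View pics/top0.png

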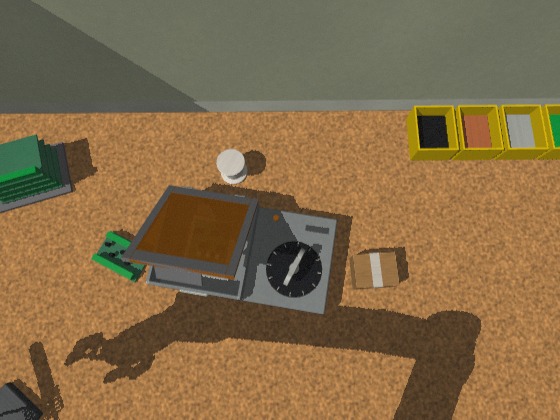

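The scene shows the box with its lid open, centred near (289,201). In the top view the key is at (294,267), with wings from about (302,250) to (286,285), and the carton at (375,270) is close on its right. The spool is at (232,166) and the spare board at (120,256). Next I'll refine the box yaw and the key pose.

```bash
python3 - <<'E'
from h import *
im=cv2.imread('pics/top0.png');c=im[180:330,130:410];cv2.imwrite('pics/c1.png',cv2.resize(c,None,fx=2.8,fy=2.8,interpolation=cv2.INTER_CUBIC))
a=unproj('top',(338,217),.06);b=unproj('top',(323,313),.06);print(a,b,np.linalg.norm(a-b),np.degrees(np.arctan2(*(a-b)[[1,0]])))
for n in('top','scene'):
  robot.capture(n)
  for q in('key_grip','wind_key'):
    for d in robot.cut_out(n,q)[:2]:
        m=d['pixels'].astype('uint8');ys,xs=np.nonzero(m)
        print(n,q,d['conf'],d['bbox'],m.sum()); r=cv2.minAreaRect(np.c_[xs,ys].astype(np.float32));print(r,[unproj(n,p,.118).round(3) for p in cv2.boxPoints(r)])
E
```

```text
[ 0.66242357 -0.09045269  0.06      ] [ 0.46415612 -0.05238069  0.06      ] 0.2018897159612078 -10.869820617052081
top key_grip 0.63 [295.4, 267.8, 15.4, 35.2] 246
((293.76019287109375, 267.2715148925781), (9.821022033691406, 38.073272705078125), 19.653823852539062) [array([0.519, 0.028, 0.118]), array([0.587, 0.002, 0.118]), array([ 0.581, -0.015,  0.118]), array([0.513, 0.01 , 0.118])]
top wind_key 0.53 [293.7, 267.7, 27.4, 39.8] 259
((294.20001220703125, 267.10003662109375), (9.391485214233398, 39.35479736328125), 26.56505012512207) [array([0.521, 0.031, 0.118]), array([ 0.588, -0.004,  0.118]), array([ 0.58 , -0.02 ,  0.118]), array([0.513, 0.015, 0.118])]
scene key_grip 0.42 [251.3, 183.7, 8.7, 26.3] 104
((252.0, 182.0), (26.0, 6.0), 90.0) [array([0.533, 0.014, 0.118]), array([0.54 , 0.027, 0.118]), array([ 0.608, -0.013,  0.118]), array([ 0.6  , -0.025,  0.118])]
scene wind_key 0.61 [252.6, 182.7, 8.8, 25.2] 142
((251.5, 181.5), (27.0, 7.0), 90.0) [array([0.528, 0.014, 0.118]), array([0.538, 0.028, 0.118]), array([ 0.608, -0.013,  0.118]), array([ 0.599, -0.027,  0.118])]
```

View pics/c1.png

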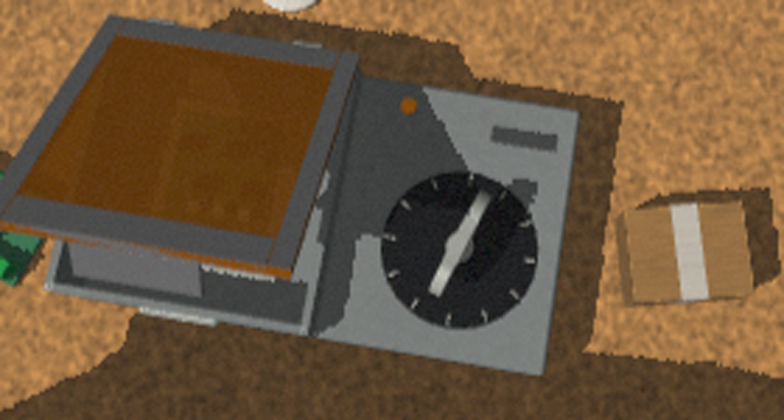

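The crop shows the blade from about (435,293) to (487,192), so its yaw is about -27°. The key axis is near (0.554, 0.006) and the box yaw is about -11°. The carton (690,252) is clear of the gripper's turning circle. Now I move over the key.

```bash
python3 -m handwheel '[[[27,-56,4,-1,85],[27,-56,4,-1,85],[27,-56,4,-1,85],[27,-56,4,-1,85],[27,-56,4,-1,85]]]'; python3 -m handwheel '[[[27,-56,0,0,85],[27,-56,0,0,85],[27,-56,0,0,85],[27,-56,0,0,85],[27,-56,0,0,85]]]'; python3 -m handwheel '[[[0,0,0,0,85]]]'
```

```text
t: 1.72
tool_pos: [0.3921, 0.3424, 0.4252]
eef_rot: [0.743, 3.052, 0.002]
wrist_force: [1.0, 0.2, 0.5]
opening: 0.0849
finger_force: 0.0
t: 2.35
tool_pos: [0.527, 0.0626, 0.4252]
eef_rot: [0.741, 3.052, 0.001]
wrist_force: [2.1, 0.3, 0.3]
opening: 0.0845
finger_force: 0.0
t: 2.48
tool_pos: [0.5278, 0.0588, 0.4251]
eef_rot: [0.758, 3.047, -0.003]
wrist_force: [-0.2, 0.8, -0.3]
opening: 0.0852
finger_force: 0.0
```

```bash
python3 -m handwheel '[[[26,-53,0,0,85],[0,0,-50,0,85],[0,0,-45,0,85],[0,0,0,0,85]]]'; python3 - <<'E'
from h import *
s=robot.state();print(s['tool_pos'],s['joints'])
im=robot.capture('scene');a=cv2.resize(im[100:260,160:420],None,fx=2.8,fy=2.8,interpolation=cv2.INTER_CUBIC)
cv2.imwrite('pics/s2.png',a);im=robot.capture('top');cv2.imwrite('pics/t2.png',cv2.resize(im[180:330,130:410],None,fx=2.8,fy=2.8,interpolation=cv2.INTER_CUBIC))
E
```

```text
t: 2.98
tool_pos: [0.551, 0.0125, 0.3269]
eef_rot: [-0.738, -3.046, 0.003]
wrist_force: [-0.1, -0.4, -0.2]
opening: 0.085
finger_force: 0.0
[0.55104595 0.01253374 0.32688063] [-0.32880784  0.35862496  0.28916387  1.92444456 -0.12982969  0.88408575
  1.12134946]
```

View pics/s2.png

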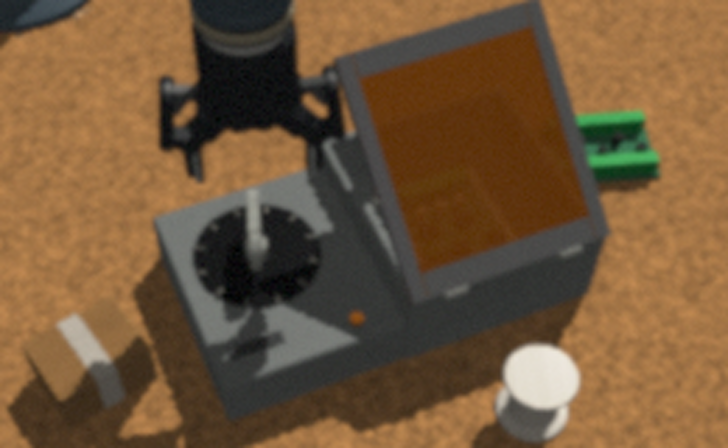

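View pics/t2.png

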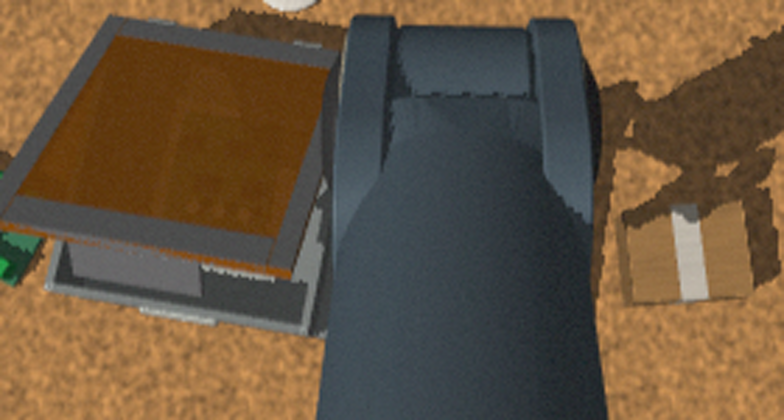

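The scene crop shows the open fingers at (195,170) and (318,160), straddling the line of the blade at (255,225). In the top view the arm hides the key. The grip is aligned, so I descend and close.

```bash
python3 -m handwheel '[[[5,-7,-20,0,85],[0,0,-30,0,85],[0,0,-22,0,85],[0,0,0,0,85]]]';  python3 -m handwheel '[[[0,0,0,0,0],[0,0,0,0,0],[0,0,0,0,0],[0,0,0,0,0],[0,0,0,0,0]]]'
```

```text
t: 3.58
tool_pos: [0.5579, 0.0049, 0.2586]
eef_rot: [0.741, 3.052, 0.001]
wrist_force: [-0.8, 0.4, 0.3]
opening: 0.0846
finger_force: 0.0
t: 4.2
tool_pos: [0.5572, 0.0034, 0.2582]
eef_rot: [-0.744, -3.052, 0.001]
wrist_force: [-3.4, -1.6, 5.2]
opening: 0.0094
finger_force: 59.3
```

```bash
python3 -m handwheel '[[[0,0,0,-6,0],[0,0,0,-8,0],[0,0,0,-8,0],[0,0,0,-8,0],[0,0,0,0,0]]]'; python3 - <<'E'
from h import *
s=robot.state();print(s['moment'],s['joints'],s['wrist_force'])
E
```

```text
t: 4.82
tool_pos: [0.5563, 0.0021, 0.2582]
eef_rot: [-1.509, -2.754, 0.006]
wrist_force: [-6.5, -5.7, 9.4]
opening: 0.0091
finger_force: 60.1
[-1.03134983  1.2280261   0.20582626] [-0.39261663  0.47459047  0.40656799  1.97223175 -0.26448181  0.74983707
  0.73780727] [-6.52330916 -5.70625985  9.43309302]
```

```bash
python3 -m handwheel '[[[-2,-3,0,-9,0],[0,0,0,-9,0],[0,0,0,-9,0],[0,0,0,-9,0],[0,0,0,-9,0]]]'; python3 - <<'E'
from h import *
s=robot.state();print(s['moment'],s['joints'],s['wrist_force'])
E
```

```text
t: 5.45
tool_pos: [0.5535, 0.0007, 0.2582]
eef_rot: [-2.447, -1.962, 0.007]
wrist_force: [-12.0, -0.4, 14.4]
opening: 0.0093
finger_force: 60.7
[-0.23625012  2.07076617  0.34049681] [-0.54104825  0.51008873  0.61314731  1.98596574 -0.41349878  0.77768017
  0.0955221 ] [-11.9551159   -0.44342773  14.36650827]
```

```bash
python3 -m handwheel '[[[-4,0,2,-9,0],[0,0,0,-9,0],[0,0,0,-9,0],[0,0,0,-9,0],[0,0,0,-9,0]]]'; python3 - <<'E'
from h import *
s=robot.state();print(s['moment'],s['joints'],s['wrist_force'])
E
```

```text
t: 6.08
tool_pos: [0.5502, 0.0026, 0.2584]
eef_rot: [-3.013, -0.879, 0.007]
wrist_force: [-2.5, 2.1, -3.9]
opening: 0.0095
finger_force: 61.8
[0.32987713 0.45288411 0.33870568] [-0.68828485  0.56942588  0.82285497  2.00110759 -0.57161697  0.82181186
 -0.53939206] [-2.53767353  2.12904604 -3.94367029]
```

```bash
python3 -m handwheel '[[[0,0,-1,-9,0],[0,0,0,-9,0],[0,0,0,-9,0],[0,0,0,-9,0],[0,0,0,-9,0]]]'; python3 -m handwheel '[[[0,0,0,-9,0],[0,0,0,-9,0],[0,0,0,0,0]]]';python3 - <<'E'
from h import *
s=robot.state();print(s['moment'],s['joints'],s['wrist_force'])
E
```

```text
t: 6.7
tool_pos: [0.5501, 0.0047, 0.2583]
eef_rot: [-3.116, 0.337, 0.013]
wrist_force: [-9.2, 9.9, 9.9]
opening: 0.009
finger_force: 63.9
t: 7.08
tool_pos: [0.5505, 0.0058, 0.2582]
eef_rot: [-3.027, 0.813, 0.016]
wrist_force: [-9.1, 12.0, 12.4]
opening: 0.0093
finger_force: 64.6
[2.23515889 1.54673493 0.23329768] [-0.84641885  0.71270376  1.0974346   2.00629537 -0.80772781  0.95273664
 -1.41469134] [-9.09209115 12.0133177  12.40601494]
```

```bash
python3 -m handwheel '[[[0,0,0,0,85],[0,0,0,0,85],[0,0,0,0,85],[0,0,0,0,85],[0,0,30,0,85]]]'; python3 -m handwheel '[[[0,0,35,0,85],[0,0,0,10,85],[0,0,0,10,85],[0,0,0,10,85],[0,0,0,10,85]]]'; python3 -m handwheel '[[[0,0,0,10,85],[0,0,0,10,85],[0,0,0,10,85],[0,0,0,10,85],[0,0,0,10,85]]]';python3 -m handwheel '[[[0,0,0,10,85],[0,0,0,10,85],[0,0,0,10,85],[0,0,0,10,85],[0,0,0,10,85]]]';python3 -m handwheel '[[[0,0,0,10,85],[0,0,0,10,85],[0,0,0,10,85],[0,0,0,10,85],[0,0,0,0,85]]]';python3 - <<'E'
from h import *
s=robot.state();print(s['moment'],s['joints'],s['wrist_force'])
robot.capture('scene')
for q in('key_grip','wind_key'):
  for d in robot.cut_out('scene',q)[:1]:
    ys,xs=np.nonzero(d['pixels']);print(q,d['conf'],d['bbox'],np.cov(xs,ys).round(1).tolist())
im=robot.capture('scene');cv2.imwrite('pics/s3.png',cv2.resize(im[100:260,160:420],None,fx=2.8,fy=2.8,interpolation=cv2.INTER_CUBIC))
E
```

```text
t: 7.7
tool_pos: [0.5508, 0.0015, 0.2875]
eef_rot: [3.03, -0.822, -0.006]
wrist_force: [-0.2, 0.1, 0.5]
opening: 0.0849
finger_force: 0.0
t: 8.32
tool_pos: [0.5514, 0.0011, 0.3238]
eef_rot: [3.13, 0.273, 0.0]
wrist_force: [-0.3, -0.5, -0.8]
opening: 0.0852
finger_force: 0.0
t: 8.95
tool_pos: [0.5514, 0.001, 0.3238]
eef_rot: [2.721, 1.57, 0.0]
wrist_force: [-0.1, -0.5, 0.1]
opening: 0.0851
finger_force: 0.0
t: 9.57
tool_pos: [0.5514, 0.0009, 0.3237]
eef_rot: [1.803, 2.572, -0.0]
wrist_force: [-0.7, -0.1, -0.8]
opening: 0.0849
finger_force: 0.0
t: 10.2
tool_pos: [0.5514, 0.0008, 0.3237]
eef_rot: [-0.826, -3.031, -0.0]
wrist_force: [-0.6, -0.4, -0.1]
opening: 0.085
finger_force: 0.0
[ 0.05215299  0.00757621 -0.02594957] [-0.38867872  0.36990855  0.39349586  1.93368673 -0.18238258  0.87221598
  1.13710414] [-0.60617828 -0.40227797 -0.07906548]
key_grip 0.53 [250.9, 183.2, 12.0, 23.2] [[2.8, 3.5], [3.5, 53.7]]
```

View pics/s3.png

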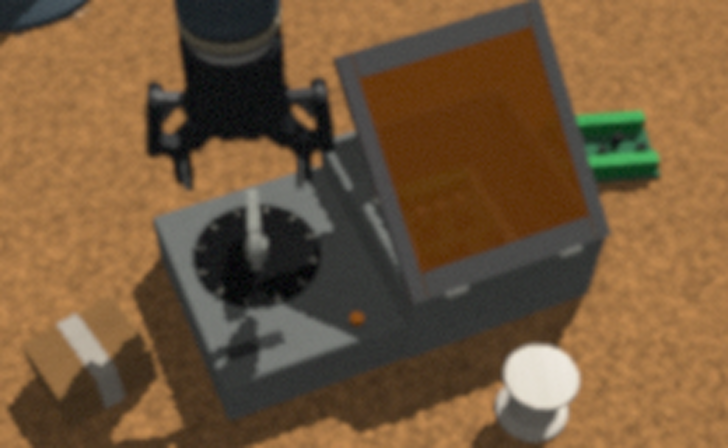

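The key stands as at the start, half a turn on, and held its click. I regrasp slightly toward +y.

```bash
python3 -m handwheel '[[[1,4,-20,-2,85],[0,0,-25,0,85],[0,0,-20,0,85],[0,0,0,0,0],[0,0,0,0,0]]]'; python3 -m handwheel '[[[0,0,0,0,0],[0,0,0,0,0],[0,0,0,0,0]]]';python3 -m handwheel '[[[0,0,0,-8,0],[0,0,0,-9,0],[0,0,0,-9,0],[0,0,0,-9,0],[0,0,0,-9,0]]]';python3 - <<'E'
from h import *
s=robot.state();print(s['moment'],s['joints'],s['wrist_force'])
E
```

```text
t: 11.02
tool_pos: [0.5529, 0.0054, 0.2594]
eef_rot: [0.875, 3.016, 0.0]
wrist_force: [1.1, -0.6, 1.1]
opening: 0.0508
finger_force: 0.0
t: 11.4
tool_pos: [0.5529, 0.0053, 0.2595]
eef_rot: [0.873, 3.016, 0.001]
wrist_force: [-0.4, -0.8, 3.7]
opening: 0.0095
finger_force: 60.3
t: 12.02
tool_pos: [0.5528, 0.0053, 0.2595]
eef_rot: [1.945, 2.465, 0.001]
wrist_force: [-0.6, -0.0, 3.0]
opening: 0.0089
finger_force: 60.8
[-0.15519332  0.06911432  0.39901374] [-0.52006329  0.49553786  0.57030171  1.9874396  -0.380605    0.76261129
  0.50952367] [-0.56424525 -0.01440111  3.02945355]
```

```bash
python3 -m handwheel '[[[0,0,0,-9,0],[0,0,0,-9,0],[0,0,0,-8,0],[0,0,0,-6,0],[0,0,0,-4,0]]]';python3 - <<'E'
from h import *
s=robot.state();print(s['moment'],s['joints'],s['wrist_force'])
E
```

```text
t: 12.65
tool_pos: [0.5531, 0.0061, 0.2599]
eef_rot: [2.589, 1.772, -0.005]
wrist_force: [-2.1, -3.5, 8.4]
opening: 0.0095
finger_force: 208.7
[-0.51769568  0.45355254  5.14565557] [-0.63780623  0.53973327  0.73598162  1.99194144 -0.49638062  0.79630708
  0.01455608] [-2.1169026  -3.45301751  8.43261456]
```

The moment jumped to 5 N·m, so the key is against its stop. I ease off, release and look.

```bash
python3 -m handwheel '[[[0,0,0,4,0],[0,0,0,0,0]]]'; python3 - <<'E'
from h import *
s=robot.state();print(s['moment'],s['eef_rot'])
E
python3 -m handwheel '[[[0,0,0,0,85],[0,0,0,0,85],[0,0,0,0,85],[0,0,0,0,85],[0,0,30,0,85]]]'; python3 -m handwheel '[[[0,0,50,0,85],[0,-20,40,0,0],[-50,0,20,0,0],[-40,0,0,0,0],[-40,0,0,0,0]]]';  python3 - <<'E'
from h import *
print(robot.state()['tool_pos'])
for n in('scene','top'):
  im=robot.capture(n);cv2.imwrite(f'pics/{n}4.png',cv2.resize(im[100:260,160:420] if n=='scene' else im[180:330,130:410],None,fx=2.8,fy=2.8,interpolation=cv2.INTER_CUBIC))
for d in robot.place_of('scene','lid_press')[:1]: print(d)
E
```

```text
t: 12.9
tool_pos: [0.5529, 0.0055, 0.2596]
eef_rot: [2.535, 1.852, -0.002]
wrist_force: [-0.8, -3.1, 6.0]
opening: 0.0096
finger_force: 146.1
[-0.13591537  0.34637968  3.03033883] [ 2.53540256e+00  1.85164068e+00 -1.88616718e-03]
t: 13.52
tool_pos: [0.5516, 0.0057, 0.2873]
eef_rot: [-2.546, -1.837, 0.007]
wrist_force: [0.4, -0.5, 0.7]
opening: 0.0853
finger_force: 0.0
t: 14.15
tool_pos: [0.4212, -0.0148, 0.3986]
eef_rot: [-2.548, -1.837, -0.0]
wrist_force: [0.0, 0.5, 0.7]
opening: 0.0119
finger_force: 0.0
[ 0.42121357 -0.01483855  0.39857057]
{'centre': [317.4, 118.3], 'conf': 0.73}
```

View pics/scene4.png

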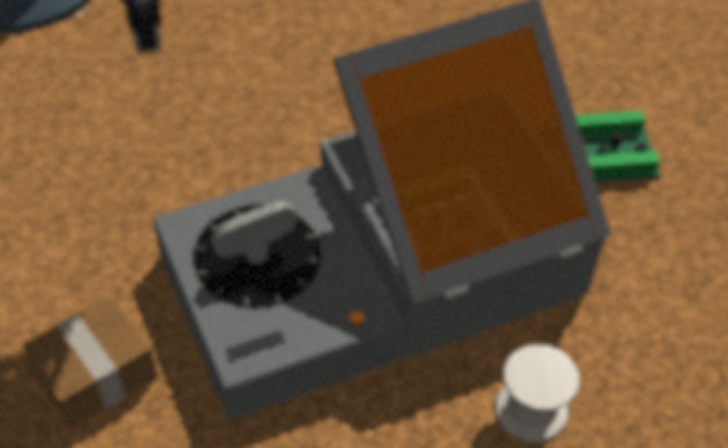

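The key now lies crosswise, from about (217,240) to (290,205) in the crop, and the lid is still open. Next I check the key's yaw and fit the lid angle.

```bash
python3 - <<'E'
from h import *
a=unproj('scene',(237.5,185.7),.118);b=unproj('scene',(263.6,173.2),.118);print(a,b,np.degrees(np.arctan2(*(b-a)[[1,0]])))
y=np.radians(-10.9);e=np.array([np.cos(y),np.sin(y),0]);H=np.array([.709,.172,.09])
def P(t,L=.19): return H-e*(L*np.cos(t)+.008*np.sin(t))+np.array([0,0,L*np.sin(t)+.008*np.cos(t)])
for t in(.4,.5,.6,.7,.8,.9): print(t,P(t).round(3),proj('scene',P(t)).round(),proj('top',P(t)).round(),P(t,.214).round(3))
print(P(0))
E
```

```text
[ 0.56213411 -0.03438341  0.118     ] [0.56297224 0.03769968 0.118     ] 89.33383565009925
0.4 [0.534 0.206 0.171] [[315. 123.]] [[182. 273.]] [0.512 0.21  0.181]
0.5 [0.542 0.204 0.188] [[317. 120.]] [[180. 268.]] [0.521 0.208 0.2  ]
0.6 [0.551 0.203 0.204] [[319. 118.]] [[179. 262.]] [0.531 0.206 0.217]
0.7 [0.561 0.2   0.219] [[321. 116.]] [[179. 254.]] [0.543 0.204 0.234]
0.8 [0.573 0.198 0.232] [[324. 115.]] [[178. 246.]] [0.557 0.201 0.249]
0.9 [0.587 0.196 0.244] [[327. 115.]] [[178. 236.]] [0.572 0.198 0.263]
[0.52242784 0.20792813 0.098     ]
```

View pics/top4.png

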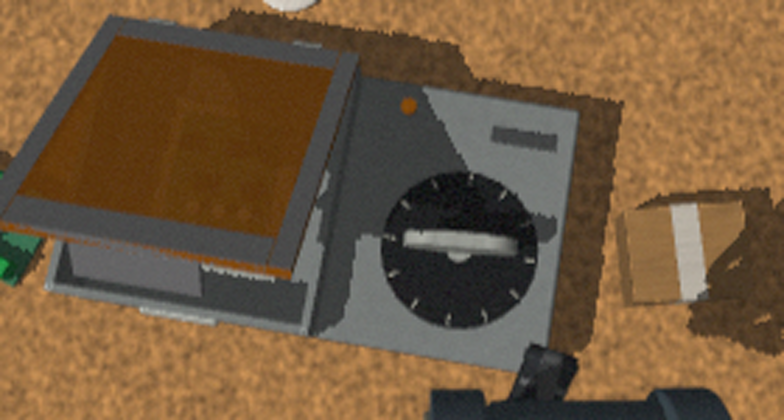

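The top crop shows the blade from (405,238) to (517,243), turned about 245° (mod 180) since the start. That is either 4.65 rad from a start one click up, or 4.26 from a start at 0. I regrasp and feel for how far off the stop is.

```bash
python3 -m handwheel '[[[50,0,0,0,85],[42,10,0,6,85],[40,10,-25,6,85],[0,0,-45,0,85],[0,0,0,0,85]]]'; python3 -m handwheel '[[[0,0,-40,0,85],[0,0,-29,0,85],[0,0,0,0,85]]]';python3 -m handwheel '[[[0,0,0,0,0],[0,0,0,0,0],[0,0,0,0,0],[0,0,0,0,0],[0,0,0,0,0]]]'; python3 -c "
from workcell import robot
print(robot.state()['moment'])"; python3 -m handwheel '[[[0,0,0,-3,0],[0,0,0,0,0]]]'; python3 -c "
from workcell import robot
print(robot.state()['moment'])"; python3 -m handwheel '[[[0,0,0,-4,0],[0,0,0,0,0]]]'; python3 -c "
from workcell import robot
print(robot.state()['moment'])"
```

```text
t: 14.92
tool_pos: [0.5544, 0.0057, 0.3254]
eef_rot: [-2.339, -2.093, 0.011]
wrist_force: [-0.1, 0.1, 0.8]
opening: 0.0848
finger_force: 0.0
t: 15.3
tool_pos: [0.5546, 0.0053, 0.2596]
eef_rot: [-2.341, -2.094, 0.002]
wrist_force: [-0.0, -0.0, 0.2]
opening: 0.085
finger_force: 0.0
t: 15.92
tool_pos: [0.5537, 0.0055, 0.2603]
eef_rot: [-2.337, -2.094, 0.002]
wrist_force: [-5.4, 1.2, 7.9]
opening: 0.009
finger_force: 59.0
[0.11351326 1.05068626 0.16354531]
t: 16.18
tool_pos: [0.5537, 0.0055, 0.2602]
eef_rot: [-2.391, -2.033, 0.002]
wrist_force: [-5.1, 0.9, 7.9]
opening: 0.0091
finger_force: 59.2
[0.21274623 0.995489   0.30280787]
t: 16.42
tool_pos: [0.5538, 0.0057, 0.2603]
eef_rot: [-2.456, -1.956, 0.004]
wrist_force: [-6.4, 0.8, 8.8]
opening: 0.0095
finger_force: 78.4
[0.09184992 1.05588822 1.4103745 ]
```

The moment rises after only about 4°, so the stop is right there and the key is on its last click. I release and go to the lid with the fingers shut.

```bash
python3 -m handwheel '[[[0,0,0,4,0],[0,0,0,0,85],[0,0,0,0,85],[0,0,0,0,85],[0,0,0,0,85]]]'; python3 -m handwheel '[[[0,0,40,0,85],[0,0,55,0,85],[0,0,55,0,0],[0,0,30,0,0],[0,0,0,0,0]]]'; python3 -m handwheel '[[[0,50,0,0,0],[0,50,0,0,0],[0,50,0,0,0],[0,50,0,0,0],[0,0,0,0,0]]]'
```

```text
t: 17.05
tool_pos: [0.5545, 0.0054, 0.2596]
eef_rot: [2.395, 2.033, -0.0]
wrist_force: [-0.3, 0.6, -0.3]
opening: 0.0804
finger_force: 0.0
t: 17.68
tool_pos: [0.555, 0.0049, 0.4421]
eef_rot: [2.393, 2.032, 0.007]
wrist_force: [-0.2, 0.4, -0.8]
opening: 0.0316
finger_force: 0.0
t: 18.3
tool_pos: [0.5534, 0.2112, 0.4372]
eef_rot: [-2.385, -2.043, 0.005]
wrist_force: [-0.5, 0.2, -0.6]
opening: -0.0
finger_force: 0.0
```

```bash
python3 -m handwheel '[[[3,-4,-25,0,0],[0,0,-20,0,0],[0,0,-15,0,0],[-3,0,-12,0,0],[-4,0,-12,0,0]]]'; python3 -m handwheel '[[[-6,1,-12,0,0],[-5,1,-12,0,0],[-5,1,-12,0,0],[-3,0,-12,0,0],[-3,0,-12,0,0]]]'
```

```text
t: 18.92
tool_pos: [0.5504, 0.2013, 0.3553]
eef_rot: [2.395, 2.033, 0.001]
wrist_force: [0.7, 0.2, 2.9]
opening: 0.0
finger_force: 0.7
t: 19.55
tool_pos: [0.5283, 0.2049, 0.2951]
eef_rot: [-2.394, -2.034, -0.001]
wrist_force: [1.5, 0.7, 1.8]
opening: 0.0
finger_force: 0.9
```

```bash
python3 -m handwheel '[[[-1,0,-10,0,0],[0,0,-6,0,0],[0,0,-4,0,0],[0,0,0,0,0]]]'; python3 -m handwheel '[[[0,0,-3,0,0],[0,0,-2,0,0],[0,0,0,0,0]]]'
```

```text
t: 20.05
tool_pos: [0.5269, 0.2046, 0.2753]
eef_rot: [-2.393, -2.033, 0.003]
wrist_force: [-0.2, 0.4, 1.5]
opening: 0.0001
finger_force: 0.7
t: 20.42
tool_pos: [0.5273, 0.2043, 0.2705]
eef_rot: [-2.394, -2.033, 0.001]
wrist_force: [-3.3, 1.3, 3.5]
opening: -0.0
finger_force: 1.8
```

```bash
for i in 1; do python3 -m handwheel '[[[0,0,-2,0,0],[0,0,0,0,0]]]'; python3 -m handwheel '[[[0,0,-2,0,0],[0,0,0,0,0]]]'; python3 -m handwheel '[[[0,0,-2,0,0],[0,0,0,0,0]]]'; done
```

```text
t: 20.68
tool_pos: [0.5273, 0.2043, 0.2691]
eef_rot: [-2.394, -2.033, 0.001]
wrist_force: [-4.0, 0.3, 9.1]
opening: 0.0001
finger_force: 4.5
t: 20.92
tool_pos: [0.5274, 0.2041, 0.2677]
eef_rot: [-2.394, -2.032, 0.001]
wrist_force: [-6.1, 0.3, 13.2]
opening: 0.0002
finger_force: 6.9
t: 21.18
tool_pos: [0.5275, 0.2041, 0.2663]
eef_rot: [-2.393, -2.032, 0.0]
wrist_force: [-7.6, 0.8, 18.1]
opening: 0.0
finger_force: 9.2
```

```bash
python3 -m handwheel '[[[0,0,-3,0,0],[0,0,0,0,0]]]'; python3 -m handwheel '[[[0,0,-3,0,0],[0,0,0,0,0]]]'; python3 - <<'E'
from h import *
im=robot.capture('scene');cv2.imwrite('pics/s5.png',cv2.resize(im[100:260,160:420],None,fx=2.8,fy=2.8,interpolation=cv2.INTER_CUBIC))
E
```

```text
t: 21.42
tool_pos: [0.5276, 0.2039, 0.2641]
eef_rot: [-2.393, -2.031, -0.0]
wrist_force: [-10.3, -0.6, 25.5]
opening: -0.0
finger_force: 12.8
t: 21.68
tool_pos: [0.5277, 0.2038, 0.2619]
eef_rot: [-2.392, -2.03, -0.001]
wrist_force: [-12.0, -0.5, 31.1]
opening: 0.0
finger_force: 16.3
```

View pics/s5.png

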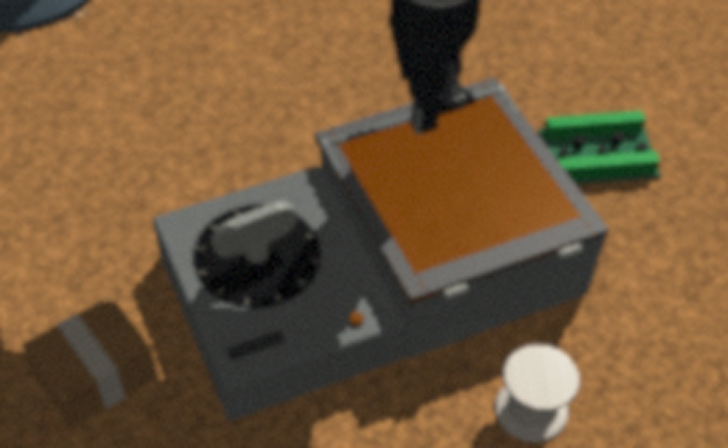

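The lid looks flush, and contact stiffened at tip height 0.098 m, which is the shut height. I retreat and check that it holds.

```bash
python3 -m handwheel '[[[0,0,15,0,0],[0,0,50,0,0],[0,0,60,0,0],[-50,0,0,0,0],[-50,20,0,0,0]]]'; python3 -m handwheel '[[[-30,50,0,0,0],[-20,55,0,0,0],[0,0,0,0,0],[0,0,0,0,0]]]'; python3 - <<'E'
from h import *
for n in('scene','top'):
  im=robot.capture(n);ims=im[100:260,160:420] if n=='scene' else im[180:330,130:410]
  cv2.imwrite(f'pics/{n}6.png',cv2.resize(ims,None,fx=2.8,fy=2.8,interpolation=cv2.INTER_CUBIC))
  for q,z in(('lid_press',.098),('spool',0),('spare_board',0),('carton',0)):
    for d in robot.place_of(n,q)[:1]: print(n,q,d['centre'],unproj(n,d['centre'],z).round(3))
  for t in(0,.06): print(proj(n,np.array([.709,.172,.098])+np.array([-.982*.19,.189*.19,.19*t])))
E
```

```text
t: 22.35
tool_pos: [0.4272, 0.2228, 0.384]
eef_rot: [2.398, 2.027, 0.003]
wrist_force: [-0.8, 1.3, -0.2]
opening: 0.0001
finger_force: 0.0
t: 22.85
tool_pos: [0.3778, 0.3288, 0.3834]
eef_rot: [2.394, 2.032, -0.0]
wrist_force: [0.7, -0.9, 0.5]
opening: 0.0002
finger_force: 0.0
scene lid_press [308.4, 140.8] [0.519 0.202 0.098]
scene spool [347.6, 248.4] [0.794 0.136 0.   ]
scene carton [195.9, 235.4] [ 0.559 -0.164 -0.   ]
[[310.94964096 140.80892797]]
[[311.24589665 137.75490407]]
top lid_press [189.5, 284.6] [0.519 0.21  0.098]
top spool [233.8, 170.8] [0.792 0.143 0.   ]
top spare_board [122.2, 257.0] [0.589 0.388 0.   ]
top carton [371.7, 272.8] [ 0.55  -0.168  0.   ]
[[190.39624787 283.04854023]]
[[188.95512927 282.60470008]]
```

View pics/top6.png

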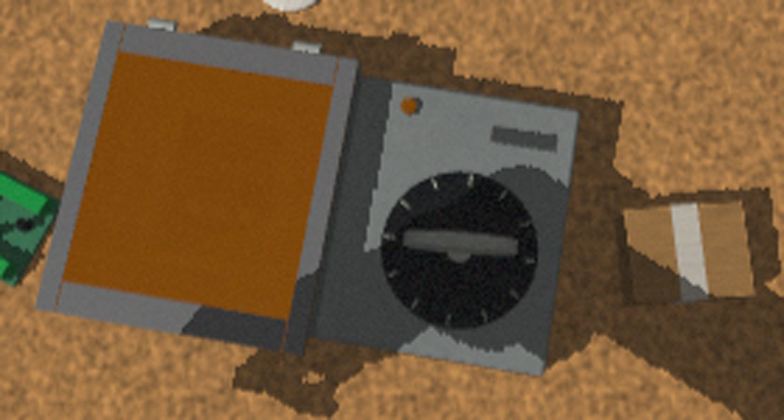

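The top crop shows the lid flat over the chamber, front edge from (40,308) to (300,352). The key is unchanged at (405,238) to (517,243) and the bystanders have not moved.

```bash
python3 -c "
from workcell import robot
print(robot.sign_off())"
```

```text
the job is handed in; nothing more can be done
None
```

I wound the key to its stop in two part turns, pressed the lid shut with about 31 N, and handed the job in at about 23 s. In the last pictures the key was on its last click, the lid was shut, and the spool, spare board and carton had not moved. The hand-in gave no verdict.

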